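Light up a printed label and hold the magnifier over it

TASK

Get this printed label ready for inspection: first slide the light box's dimmer to 70 percent and let go of it, then draw the hand magnifier out of its angled holder, turn it so that the lens lies level, and hold it steady with the lens centred over the label, about 80 mm above it. Finish while still holding it there, in the gripper alone: do not let the magnifier touch the light box, and leave the jar, the roll and the tray where they are.

Things in the scene. Friction and masses are not known exactly. Their poses are not given: they have to be found in the camera images.
- lightbox: Fixed tabletop light box: aluminium housing 230 mm (x) by 270 mm (y), top 30 mm above the bench; opal white panel 146 by 236 mm, its centre 30 mm towards +x; the dimmer in the wide rail along the -x side, next to the robot. Origin under the housing's centre on the bench, z up; may be turned some degrees.
- dimmer (a joint): Slide dimmer: 0 = off, 0.100 m = 100 percent (1 mm is 1 percent). Its cap runs along the light box's -y as it grows (rightwards for the robot) and stays where left (1.2 N of rubbing). Eleven white marks 10 mm apart on the robot's side of the slot stand for 0, 10 ... 100 percent, longer towards 100; the white line on the cap shows the setting.
- dimmer_cap (a point): Centre of the dimmer's black cap: a block 14 mm along the slot (light box y), 26 mm across it (light box x) and 18 mm tall, its underside 2 mm above the housing and its top 50 mm above the bench. 76 mm from the light box's origin towards -x. Axes as the light box.
- label: The printed label, a thin black rectangle 22 mm (x) by 34 mm (y) with white printed lines along y, fixed flat on the opal panel. Origin at its centre, 31 mm above the bench.
- mag_handle (a point): Grip point of the loose hand magnifier (140 g, unknown within 30 percent), on the centre line of its black handle: a flat-sided bar 110 long, 20 wide (y), 16 mm thick (z), from 84 mm behind to 26 mm ahead of this point; balance point 35 mm ahead. x along the handle to the lens, at the start rising at about 42 degrees; y across it, level at the start; z square to the lens, upper side.
- mag_lens (a point): Centre of the magnifier's round lens, 84 mm from the grip point along x: lens 80 mm across in a dark rim 94 mm across and 10 mm thick. Axes as the grip point; z is square to the lens (either face may be up).
- magnifier: The whole magnifier (handle, rim and lens, one rigid piece); origin and axes are those of the grip point mag_handle.
- holder: Fixed holder: dark disc base 124 mm across, 14 mm high, with a black smooth plastic tube 50 mm deep inside, 29 by 25 mm outside, open at the top and rising at 45 degrees towards the holder's +x. The handle stands in it with 3 mm of play, lens up; draw it out 50 mm or more along the handle. Tube mouth 67 mm above the bench, 10 mm from the axis towards -x. Origin under the base's centre.
- jar: Lidded clear jar, loose, 72 mm across and 62 mm high: leave alone. Origin under its centre.
- roll: Roll of paper label stock lying flat, loose, 90 mm across and 34 mm high: leave alone. Origin under its centre.
- tray: Empty blue plastic tray, loose, 90 by 120 mm and 35 mm high: leave alone. Origin under its centre.
There are look-alikes about, which are no part of the job. What is meant by the magnifier is not pink, and is the larger of those in its own colour. Of the things shaped like the holder, the black one is meant.

How it is judged:
By the outcome, as a careful person would: the job done as asked, in the order asked, and still so for the second after the job is handed in, while the arm keeps its last pose, push and grip.
It also fails if it takes over 45 s, if anything falls off the work surface, if the arm or the gripper's body presses on something with over 40 N, if the wrist force passes 120 N, or if a joint passes its speed limit or range.

ROBOT

A 6-joint arm with a two-finger parallel gripper is mounted at the origin on the work surface. World frame = base frame: x ahead of the robot, y to its left, z up, the work surface at z = 0. Lengths are in mm, angles in rad, forces in N, time in s.
With the tool pointing down it reaches from about 275 to 1000 mm from the base axis. Payload 8.4 kg.
Tool frame: the origin (TCP) lies midway between the tips of the shut fingers; the grasp point (between the pads) lies 19 mm behind it; z points along the fingers, y is the line along which they close (so a half turn about z gives the same grasp; the last joint's range is limited). The gripper opens to 85 mm and grips with 20 to 120 N. Pads are 22 mm wide; open, the fingers measure 114 mm over their backs; the gripper's body (76 mm by 85 mm) begins 54 mm behind the grasp point. The pads swing forward as they close: fully open they stand 13 mm farther back than shut.
Start: joints at [-1.208, 0.353, 1.633, -0, 1.155, -0.002], TCP at [222.975, -583.875, 231.281] pointing down, gripper open.
Joint ranges: [-2.63, 2.63], [-0.92, 2.1], [0.06, 2.66], [-1.3, 4.44], [0, 2.69], [-3.02, 3.02]. Speed limits (rad/s): [2.22, 2.22, 2.79, 3.14, 3.14, 3.14].

INTERFACE

Orientations are given as [roll, pitch, yaw] about the fixed x, y, z axes, in that order (R = Rz(yaw) Ry(pitch) Rx(roll)).
In Python, from rig import r gives the robot as it stands.
- The arm moves only by the shell command python3 -m inch 'ROWS' [OPENING] [FORCE]. ROWS is JSON, a list that holds one entry, the list of rows, each a list of 6 numbers: the shift along the tool's x, y, z scaled (see below), then the turn, a rotation vector about the tool's x, y, z scaled (see below). In form: [[[tx, ty, tz, wx, wy, wz], ...]]. A call has 1 to 8 rows; each row is the pose to reach, as a shift and turn from the pose commanded when the call began, along the tool's axes at that moment, turning the shorter way round; what a row does not reach only later rows make up. The controller multiplies each number of a shift by 20 cm and each number of a turn by pi rad. A row lasts 1/12 s, in which the tool goes at most 41.7 mm and 7.16 degrees, less where a joint would pass 70% of its speed; a pose out of reach is approached as far as the arm can. A call with a number of a shift or a turn outside -1 to 1 is refused whole. A call with a gripper value outside its range is refused whole. OPENING is the gripper's target within -1 to 1 (fully open at 1, half-way at 0, shut at -1), set as the call begins (- or left out, the last holds). The fingers move at their own pace and stop on an object; FORCE is the grip in N (left out, the last holds). Time passes only in rows, so rows that repeat a pose let the fingers close. It gives the time, the measured TCP pose, the force, the opening and the grip force at its end, in the units of the state.
- r.sense(): the state, without advancing time (a new reading comes with each control period).
- r.grab_frame(name): name is "side" or "top" or "wrist"; returns the picture (384x512x3 uint8, red, green, blue); there is no depth.
- r.camera_info(name): a dict with "K" (3x3 intrinsics, pixels), "rvec" (rotation vector, rad) and "tvec" (3), from world to camera coordinates, as OpenCV has them; the wrist camera has in their place "mount" (4x4, takes a point from camera to tool coordinates, whose origin is the TCP and whose axes are the flange's). Camera axes: x right, y down, z forward; pixel columns grow to the right and rows downward; lengths in mm; the calibration is good to about 2 mm. A picture is of the moment at which its call begins: read the wrist's pose just before it. camera_info takes no time and is no camera call.
- r.sign_off(): hands the job in; it is judged then, once.
The state is a dict: "clock": time; "qpos": joint angles; "qvel": joint speeds; "joint_efforts": joint torques, N m; "eef_pos": TCP position; "tcp_rot": TCP orientation; "contact_force": force on the tool from outside, world axes, zero at the start; "wrist_torque": the same for the moment, N m; "opening": opening from 0.0 (shut) to 1.0 (fully open); "grasp_force": force on a finger pad.
Only numpy, scipy, OpenCV 4.12 (cv2) and the standard library are available. Lean on these libraries where they do the work, as an engineer would, in place of code of your own. Each camera call takes 0.05 s, during which the arm holds its last target. There are 200 camera calls.

## Working session

There is one attempt and no reset: what is moved stays moved. The work goes in short steps, Python scripts to look and compute and a shell command to move; the robot and the scene stay as the last step left them, time stands still between calls to the robot, and variables do not carry over. Pictures are saved under pics/ and viewed, at most 10 in all, crops included, and the job is handed in when it is done.

```bash
ls; mkdir -p pics
python3 - <<'E'
from rig import r
import cv2
print(r.sense())
for n in ("side","top"):
    f=r.grab_frame(n); cv2.imwrite(f"pics/{n}0.png",cv2.resize(f[...,::-1],(800,600),interpolation=cv2.INTER_CUBIC)); cv2.imwrite(f"{n}_raw.png",f[...,::-1])
    print(n,r.camera_info(n))
print(r.camera_info("wrist"))
E
```

```text
pics
{'clock': 0.0, 'qpos': array([-1.20841999e+00,  3.53680968e-01,  1.63415042e+00,  3.52163721e-05,
        1.15519981e+00, -2.41035470e-03]), 'qvel': array([-0.00079192, -0.00146233,  0.00130832,  0.00057842, -0.00096934,
        0.00107   ]), 'joint_efforts': array([-1.92266125e-03, -6.05264926e+01, -3.42059970e+01, -3.33877506e-05,
        9.28192574e-03,  4.14215606e-05]), 'eef_pos': array([ 222.80008624, -583.41708838,  230.53422015]), 'tcp_rot': array([-3.14015420e+00, -3.56654009e-05,  3.64772430e-01]), 'contact_force': array([-0.75030201, -0.35429557,  0.41786545]), 'wrist_torque': array([ 0.02439685,  0.03259826, -0.05234897]), 'grasp_force': 0.0, 'opening': 1.0006972662424223}
side {'K': array([[417.62281193,   0.        , 252.47295521],
       [  0.        , 417.62281193, 184.24869549],
       [  0.        ,   0.        ,   1.        ]]), 'rvec': array([ 0.13500323, -2.86653659,  1.23030454]), 'tvec': array([ 503.64478366,  207.73880169, 1405.76819684])}
top {'K': array([[424.73465362,   0.        , 261.64838871],
       [  0.        , 424.73465362, 186.96542503],
       [  0.        ,   0.        ,   1.        ]]), 'rvec': array([ 2.16337832, -2.16060755,  0.10301503]), 'tvec': array([-118.58821998,  544.0313904 , 1358.05451659])}
{'K': array([[289.79838311,   0.        , 250.04081929],
       [  0.        , 289.79838311, 191.45203776],
       [  0.        ,   0.        ,   1.        ]]), 'mount': array([[-1.60181573e-05, -9.55987724e-01, -2.93406667e-01,
         7.34711314e+01],
       [ 9.99999880e-01, -1.59149809e-04,  4.63953699e-04,
         1.88347037e-01],
       [-4.90229656e-04, -2.93406624e-01,  9.55987611e-01,
        -1.44024742e+02],
       [ 0.00000000e+00,  0.00000000e+00,  0.00000000e+00,
         1.00000000e+00]])}
```

View pics/top0.png

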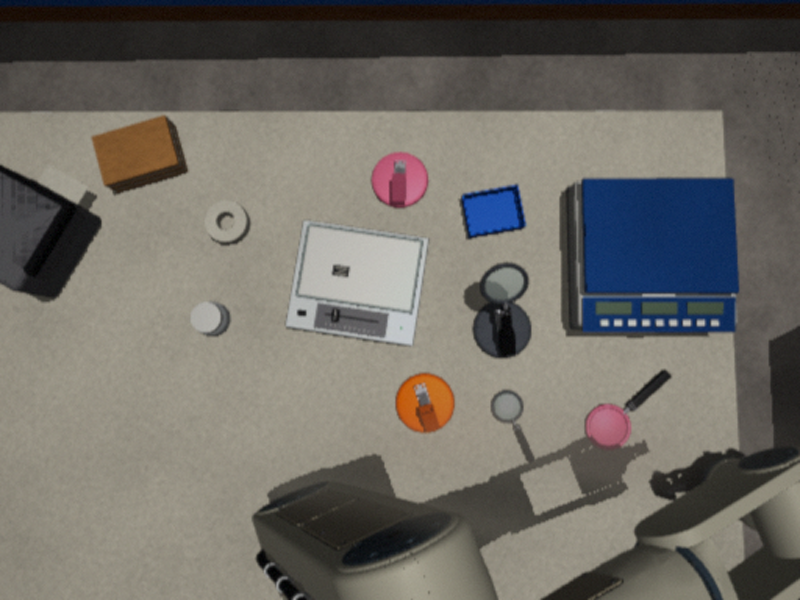

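View pics/side0.png

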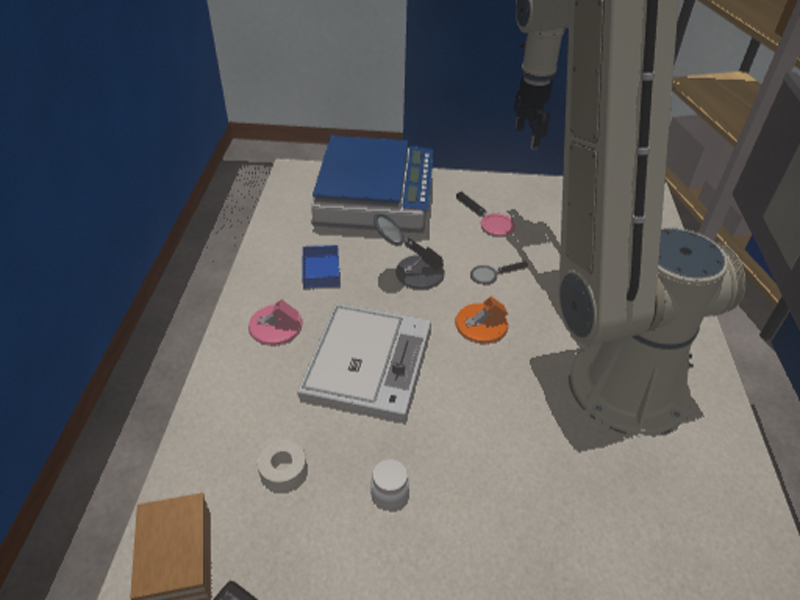

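Top view (800×600 scale):
- Light box: centre about (357,283), label (341,271), cap (335,316).
- Magnifiers: grey-rimmed in the dark holder (504,284), small grey (507,406), pink (608,425). The one in the holder is meant, being the larger non-pink one.
- Holders: pink (400,180), orange (425,402), black (502,329). The black one is meant.

I'll confirm this in an enlarged crop.

Run:
```python
import cv2
f=cv2.imread("top_raw.png"); c=f[135:285,175:355]
s=cv2.imread("side_raw.png")[125:275,180:340]
cv2.imwrite("pics/crop0.png",cv2.resize(c,(720,600),interpolation=cv2.INTER_CUBIC))
cv2.imwrite("pics/crop1.png",cv2.resize(s,(640,600),interpolation=cv2.INTER_CUBIC))
```

```text
(no output)
```

View pics/crop0.png

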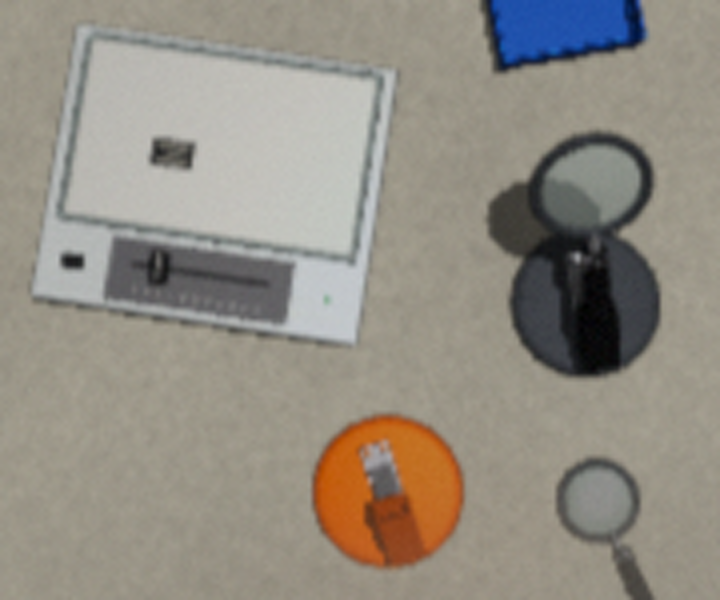

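View pics/crop1.png

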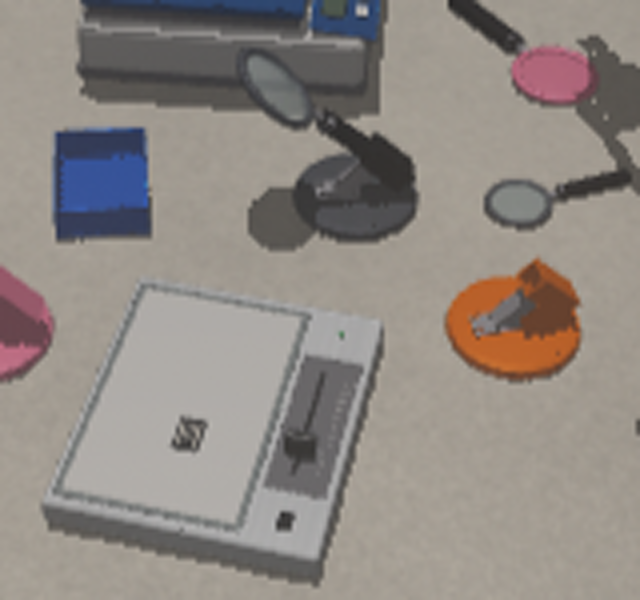

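The crops confirm it. The black holder (586,303) holds the large dark-rimmed magnifier, lens at (591,186), and the grey one at (598,500) is smaller. In the same crop the label is at (172,153), the cap at (160,267), and the box corners at (80,25), (397,70), (356,343) and (33,297). Next I turn these into world positions.

```bash
cat > h.py <<'E'
import numpy as np, cv2
from scipy.spatial.transform import Rotation as R
from rig import r
def cam(n,state=None):
    c=r.camera_info(n); K=np.array(c["K"])
    if n=="wrist":
        M=np.array(c["mount"]); s=state
        Rt=R.from_euler('xyz',s["tcp_rot"]).as_matrix()
        Rw=Rt@M[:3,:3]; C=Rt@M[:3,3]+s["eef_pos"]
    else:
        Rc=cv2.Rodrigues(np.array(c["rvec"]))[0]; Rw=Rc.T; C=-Rc.T@np.array(c["tvec"])
    return K,Rw,C
def ray(c,p):
    K,Rw,C=c; d=Rw@np.linalg.solve(K,[p[0],p[1],1]); return C,d/np.linalg.norm(d)
def onz(c,p,z):
    C,d=ray(c,p); return C+d*(z-C[2])/d[2]
def tri(c1,p1,c2,p2):
    A=np.zeros((3,3));b=np.zeros(3);e=[]
    for c,p in((c1,p1),(c2,p2)):
        C,d=ray(c,p);P=np.eye(3)-np.outer(d,d);A+=P;b+=P@C
    x=np.linalg.solve(A,b)
    return x,[np.linalg.norm(np.cross(x-ray(c,p)[0],ray(c,p)[1])) for c,p in((c1,p1),(c2,p2))]
def proj(c,X):
    K,Rw,C=c; q=K@(Rw.T@(np.asarray(X)-C)); return q[:2]/q[2]
np.set_printoptions(precision=2,suppress=True)
E
python3 - <<'E'
from h import *
T=cam("top");S=cam("side")
t=lambda x,y:((x+.5)/4-.5+175,(y+.5)/4-.5+135)
s=lambda x,y:((x+.5)/4-.5+180,(y+.5)/4-.5+125)
cs=[onz(T,t(*p),30) for p in((80,25),(397,70),(356,343),(33,297))]
print(cs,np.mean(cs,0))
yaws=[np.degrees(np.arctan2(*(v[1::-1]))) for v in(cs[0]-cs[3],cs[1]-cs[2])]+[np.degrees(np.arctan2(-v[0],v[1])) for v in (cs[0]-cs[1],cs[3]-cs[2])]
print("yaw",yaws)
print("label",onz(T,t(172,153),31),onz(S,s(188,434),31))
print("cap",onz(T,t(160,267),50),onz(S,s(298,438),50))
print("holder",onz(T,t(586,303),14),onz(S,s(356,196),14))
print("lens",tri(T,t(591,186),S,s(277,89)))
print("neck",tri(T,t(595,243),S,s(325,120)))
E
```

```text
[array([696.93, 103.77,  30.  ]), array([ 659.19, -157.89,   30.  ]), array([ 435.4, -124.5,   30. ]), array([472.24, 137.84,  30.  ])] [565.94 -10.2   30.  ]
yaw [np.float64(-8.621181736973544), np.float64(-8.486408083802084), np.float64(-8.207317318191167), np.float64(-7.9948944880675175)]
label [590.15  26.23  31.  ] [590.17  29.44  31.  ]
cap [495.32  32.48  50.  ] [497.51  40.21  50.  ]
holder [ 468.77 -312.58   14.  ] [ 468.48 -299.83   14.  ]
lens (array([ 548.87, -301.18,  139.73]), [np.float64(1.2031770020671988), np.float64(1.2031770020671748)])
neck (array([ 506.37, -308.77,  100.48]), [np.float64(4.194074607992128), np.float64(4.19407460799206)])
```

```bash
cat >> h.py <<'E'
def togo(pos,rot,grasp=0):
    """rows numbers to bring TCP to pos (or the grasp point, grasp=19) with rot (Rotation)"""
    s=r.sense(); Rt=R.from_euler('xyz',s["tcp_rot"])
    pos=np.asarray(pos,float)+rot.apply([0,0,grasp])
    sh=Rt.inv().apply(pos-s["eef_pos"]); w=(Rt.inv()*rot).as_rotvec()
    with np.printoptions(precision=4,suppress=True): print("row",sh/200,w/np.pi,"rows>=",max(np.linalg.norm(sh)/41.7,np.degrees(np.linalg.norm(w))/7.16), "t",s["clock"])
def down(yaw): return R.from_euler('xyz',[np.pi,0,yaw])
E
python3 - <<'E'
from h import *
togo([495,33,130],down(-0.145))
togo([300,-290,230],down(.1))
E
```

```text
row [ 2.371  -2.3935  0.5061] [-0.0004  0.0001  0.1623] rows>= 16.33989409074994 t 0.1
row [ 0.884  -1.2332  0.0047] [-0.0004  0.0001  0.0843] rows>= 7.2774437087469535 t 0.1
```

```bash
python3 -m inch '[[[0.9,-0.9,0,0,0,0.1623],[0.9,-0.9,0,0,0,0.1623],[0.9,-0.9,0,0,0,0.1623],[0.9,-0.9,0,0,0,0.1623],[0.9,-0.9,0,0,0,0.1623],[0.9,-0.9,0,0,0,0.1623],[0.9,-0.9,0,0,0,0.1623]]]' -0.1; python3 -c "
from h import *
togo([495,33,130],down(-0.145))"
```

```text
clock: 0.68
eef_pos: [327.8, -346.3, 230.8]
tcp_rot: [-3.139, 0.001, -0.143]
contact_force: [0.7, -0.7, -0.4]
opening: 0.45
grasp_force: 0.0
row [ 0.5574 -1.9948  0.5095] [-0.0009  0.0003  0.0006] rows>= 10.23010940196066 t 0.6833
```

```bash
python3 -m inch '[[[0.28,-1,0,0,0,0],[0.28,-1,0,0,0,0],[0.28,-1,0,0,0,0],[0.28,-1,0,0,0,0],[0.28,-1,0.1,0,0,0]]]'; python3 -c "
from h import *
togo([495,33,130],down(-0.145))"
```

```text
clock: 1.1
eef_pos: [412.0, -163.8, 215.4]
tcp_rot: [3.14, -0.005, -0.145]
contact_force: [1.9, -0.7, 0.8]
opening: 0.453
grasp_force: 0.0
row [ 0.2658 -1.0339  0.4271] [ 0.0004 -0.0016 -0.0001] rows>= 5.514698731902677 t 1.1
```

```bash
python3 -m inch '[[[0.27,-1,0.4,0,0,0],[0.27,-1,0.4,0,0,0],[0.27,-1,0.4,0,0,0],[0.27,-1,0.4,0,0,0],[0.27,-1,0.4,0,0,0],[0.27,-1,0.4,0,0,0],[0.27,-1,0.4,0,0,0]]]'
python3 - <<'E'
from h import *
s=r.sense();f=r.grab_frame("wrist")[...,::-1]
print(s["eef_pos"],s["tcp_rot"]); cv2.imwrite("w1.png",f);cv2.imwrite("pics/w1.png",cv2.resize(f,(800,600),interpolation=cv2.INTER_CUBIC))
E
```

```text
clock: 1.68
eef_pos: [492.3, 27.5, 131.5]
tcp_rot: [3.142, 0.002, -0.142]
contact_force: [-0.9, -0.1, 0.3]
opening: 0.451
grasp_force: 0.0
[492.33  27.52 131.53] [ 3.14  0.   -0.14]
```

View pics/w1.png

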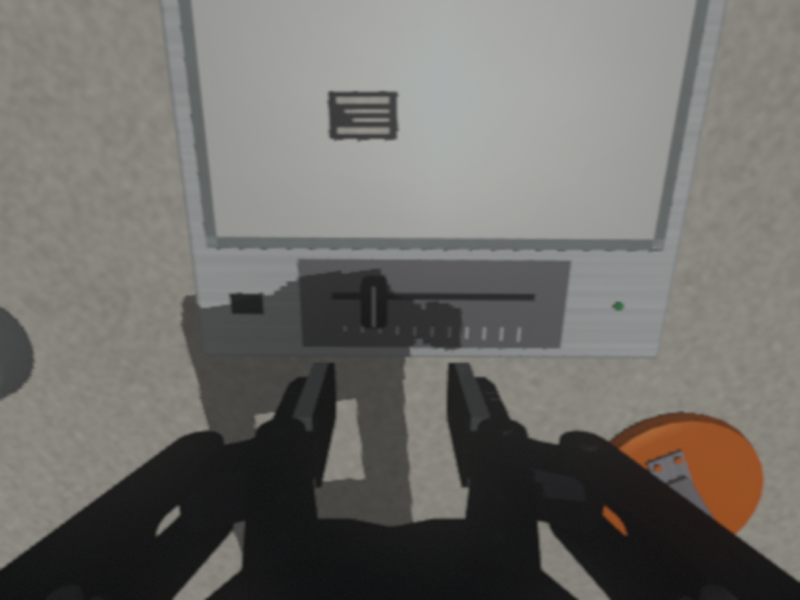

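The wrist view shows the 0 mark at (345,329), the 100 mark at (519,335), the cap top at (374,300) with its line at x≈373.5, and the label at (363,115). The left light-box top edge is at y≈356 and the LED at (618,306).

Run:
```python
from h import *
s=dict(eef_pos=np.array([492.33,27.52,131.53]),tcp_rot=np.array([3.142,0.002,-0.142]))
W=cam("wrist",s); w=lambda x,y:((x+.5)*.64-.5,(y+.5)*.64-.5)
m0=onz(W,w(345,329),30.5);m1=onz(W,w(519,335),30.5);u=(m1-m0)/np.linalg.norm(m1-m0)
c=onz(W,w(374,300),50)
lb=onz(W,w(363,115.5),31)
print(m0,m1,np.linalg.norm(m1-m0),"yaw",np.degrees(np.arctan2(u[0],-u[1])),"cap",c,"set",(c-m0)@u,"label",lb)
a,b=onz(W,w(200,356),30),onz(W,w(655,356),30)
print("rail edge",a,b,np.degrees(np.arctan2(-(a-b)[0],(a-b)[1])))
uh=np.array([np.sin(-.143),-np.cos(-.143),0])
tgt=c+uh*(70-(c-m0)@u); print("cap70",tgt, uh)
togo([c[0],c[1],100],down(-0.143))
togo([c[0],c[1],36],down(-0.143))
```

```text
[476.66  55.68  30.5 ] [458.7  -43.61  30.5 ] 100.9030362425784 yaw -10.25224273778174 cap [497.51  34.81  50.  ] set 16.826292503251167 label [588.39  27.06  31.  ]
rail edge [471.82 143.35  30.  ] [ 433.81 -122.39   30.  ] -8.141143950837288
cap70 [489.93 -17.82  50.  ] [-0.14 -0.99  0.  ]
row [ 0.0221 -0.048   0.1609] [0.0002 0.0006 0.0003] rows>= 0.8122140515200276 t 1.7333
row [ 0.0227 -0.0482  0.4809] [0.0002 0.0006 0.0003] rows>= 2.32055806642124 t 1.7333
```

```bash
python3 -m inch '[[[0.022,-0.048,0.16,0,0,0],[0.022,-0.048,0.32,0,0,0],[0.022,-0.048,0.475,0,0,0],[0.022,-0.048,0.475,0,0,0],[0.022,-0.048,0.475,0,0,0]]]' && python3 -m inch '[[[0,0,0,0,0,0],[0,0,0,0,0,0],[0,0,0,0,0,0],[0,0,0,0,0,0],[0,0,0,0,0,0]]]' -1 25
```

```text
clock: 2.15
eef_pos: [496.5, 32.6, 37.7]
tcp_rot: [3.141, 0.003, -0.146]
contact_force: [-0.4, -0.1, 0.6]
opening: 0.452
grasp_force: 0.0
clock: 2.57
eef_pos: [499.3, 33.8, 40.1]
tcp_rot: [-3.141, -0.003, -0.145]
contact_force: [-1.6, -1.1, 8.0]
opening: 0.158
grasp_force: 28.7
```

```bash
python3 -m inch '[[[0,0.08,-0.005,0,0,0],[0,0.16,-0.005,0,0,0],[0,0.23,-0.005,0,0,0],[0,0.2625,-0.005,0,0,0],[0,0.2625,-0.005,0,0,0],[0,0.2625,-0.005,0,0,0]]]'
python3 - <<'E'
from h import *
s=r.sense();f=r.grab_frame("wrist")[...,::-1]
print(s["eef_pos"],s["tcp_rot"],s["contact_force"]); cv2.imwrite("w2.png",f);cv2.imwrite("pics/w2.png",cv2.resize(f[180:330,160:360],(800,600),interpolation=cv2.INTER_CUBIC))
E
```

```text
clock: 3.07
eef_pos: [491.5, -18.2, 40.2]
tcp_rot: [-3.141, -0.003, -0.146]
contact_force: [0.9, -1.3, 6.0]
opening: 0.157
grasp_force: 28.4
[491.52 -18.2   40.18] [-3.14 -0.   -0.15] [ 0.89 -1.33  6.01]
```

View pics/w2.png

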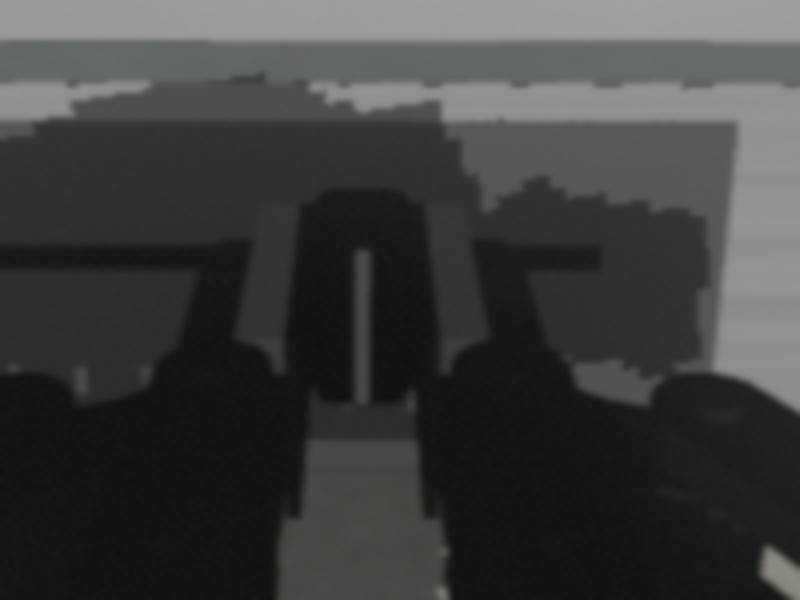

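The white line is at crop x=362, between the fingers, which hide most of the marks. I'll let go, back off and check.

```bash
python3 -m inch '[[[0,0,0,0,0,0],[0,0,0,0,0,0],[0,0,0,0,0,0],[0,0,-0.2,0,0,0],[0,0,-0.4,0,0,0],[0,0,-0.45,0,0,0],[0,0,-0.45,0,0,0]]]' -0.1
python3 - <<'E'
from h import *
s=r.sense();f=r.grab_frame("wrist")[...,::-1]
print(repr(s["eef_pos"]),repr(s["tcp_rot"])); cv2.imwrite("w3.png",f);cv2.imwrite("pics/w3.png",cv2.resize(f[150:270,150:310],(800,600),interpolation=cv2.INTER_CUBIC))
E
```

```text
clock: 3.7
eef_pos: [492.4, -17.7, 132.0]
tcp_rot: [-3.141, -0.006, -0.145]
contact_force: [0.9, -0.1, -0.8]
opening: 0.449
grasp_force: 0.0
array([492.39, -17.7 , 132.  ]) array([-3.14, -0.01, -0.14])
```

View pics/w3.png

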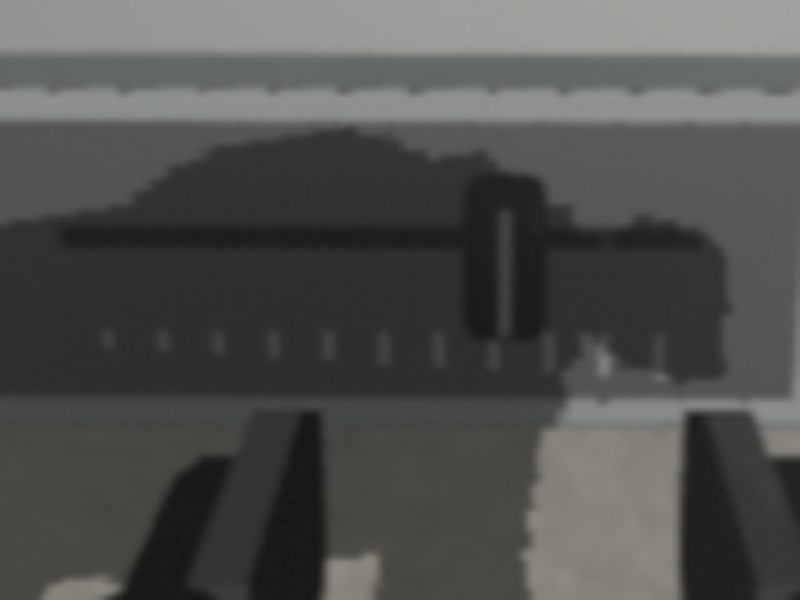

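Marks run from 0 at x=108 to 100 at x=660, with the 70 mark at 493. The cap line is at 505, so the setting looks about 2 mm too high.

Run:
```python
from h import *
s=r.sense(); print(s["eef_pos"],s["tcp_rot"])
W=cam("wrist",s); w=lambda x,y:((x+.5)/5-.5+150,(y+.5)/5-.5+150)
uh=np.array([np.sin(-.143),-np.cos(-.143),0])
M=np.array([onz(W,w(108+55.2*i,340+1.5*i),30.5)@uh for i in range(11)])
for y in(215,325):
  c=onz(W,w(505,y),50); print(c,"set",100*(c@uh-M[0])/(M[10]-M[0]),M[10]-M[0], c@uh-M[7])
togo([c[0],c[1],36],down(-0.143))
```

```text
[491.15 -17.69 130.15] [-3.14 -0.   -0.14]
[495.16 -19.64  50.  ] set 71.84840493488912 99.91160289541553 1.91653105684437
[476.27 -16.9   50.  ] set 71.82709894154478 99.91160289541553 1.895243897381249
row [-0.0755  0.007   0.4705] [-0.0001 -0.0009 -0.0005] rows>= 2.2858654498875546 t 3.75
```

```bash
python3 -m inch '[[[0,-0.0095,0.2,0,0,0],[0,-0.0095,0.4,0,0,0],[0,-0.0095,0.445,0,0,0],[0,-0.0095,0.445,0,0,0],[0,-0.0095,0.445,0,0,0]]]' && python3 -m inch '[[[0,0,0,0,0,0],[0,0,0,0,0,0],[0,0,0,0,0,0],[0,0,0,0,0,0],[0,0,0,0,0,0]]]' -1 25 && python3 -m inch '[[[0,0,0,0,0,0],[0,0,0,0,0,0],[0,0,0,0,0,0],[0,0,-0.2,0,0,0],[0,0,-0.4,0,0,0],[0,0,-0.45,0,0,0],[0,0,-0.45,0,0,0],[0,0,-0.45,0,0,0]]]' -0.1
python3 - <<'E'
from h import *
s=r.sense();f=r.grab_frame("wrist")[...,::-1]
print(repr(s["eef_pos"]),repr(s["tcp_rot"])); cv2.imwrite("w4.png",f)
g=cv2.resize(f[150:270,150:310],(800,600),interpolation=cv2.INTER_CUBIC)
g=cv2.cvtColor(g,cv2.COLOR_BGR2GRAY).astype(float)
from scipy.signal import find_peaks
for y0,y1 in((225,320),(338,366)):
    v=g[y0:y1].mean(0); v=v-cv2.blur(v[None],(41,1))[0]; p,_=find_peaks(v,prominence=4); print([(int(i),round(v[i])) for i in p])
E
```

```text
clock: 4.17
eef_pos: [489.7, -16.0, 39.5]
tcp_rot: [3.141, 0.003, -0.145]
contact_force: [0.1, -0.0, 0.3]
opening: 0.452
grasp_force: 0.0
clock: 4.58
eef_pos: [491.8, -16.1, 41.6]
tcp_rot: [-3.141, -0.003, -0.145]
contact_force: [-1.3, -0.3, 8.6]
opening: 0.159
grasp_force: 28.3
clock: 5.25
eef_pos: [490.9, -16.1, 130.4]
tcp_rot: [-3.141, -0.002, -0.145]
contact_force: [0.3, -0.1, -0.9]
opening: 0.447
grasp_force: 0.0
array([490.9 , -16.1 , 130.44]) array([-3.14, -0.  , -0.15])
[(451, 5), (502, 27), (553, 4), (738, 6)]
[(224, 4), (280, 6), (335, 7), (390, 8), (446, 10), (501, 11), (556, 11), (584, 5), (611, 25), (667, 12), (697, 0), (728, 10)]
```

The dimmer line (502) now matches the 70 mark (501). Next is a look at the magnifier from near.

```bash
python3 -m inch '[[[0,0.1,-0.2,0,0,0],[0,0.3,-0.4,0,0,0],[0,0.7,-0.5,0,0,0.04],[0,0.7,-0.5,0,0,0.04],[0,0.7,-0.5,0,0,0.04],[0,0.7,-0.5,0,0,0]]]' 0.2; python3 -c "
from h import *
togo([450,-308,235],down(0.1))"
```

```text
clock: 5.8
eef_pos: [469.9, -157.7, 229.8]
tcp_rot: [3.141, 0.0, -0.15]
contact_force: [0.2, -0.5, -0.4]
opening: 0.597
grasp_force: 0.0
row [ 0.0143  0.7581 -0.0252] [ 0.0003  0.     -0.0797] rows>= 3.6388436942492155 t 5.8
```

```bash
python3 -m inch '[[[0.015,0.758,-0.025,0,0,-0.08],[0.015,0.758,-0.025,0,0,-0.08],[0.015,0.758,-0.025,0,0,-0.08],[0.015,0.758,-0.025,0,0,-0.08],[0.015,0.758,-0.025,0,0,-0.08],[0.015,0.758,-0.025,0,0,-0.08]]]'
python3 - <<'E'
from h import *
s=r.sense();f=r.grab_frame("wrist")[...,::-1]
print(s["eef_pos"],[float(x) for x in s["tcp_rot"]]); cv2.imwrite("w5.png",f);cv2.imwrite("pics/w5.png",cv2.resize(f,(800,600),interpolation=cv2.INTER_CUBIC))
E
```

```text
clock: 6.3
eef_pos: [450.2, -306.2, 232.9]
tcp_rot: [-3.14, 0.002, 0.102]
contact_force: [0.1, 0.9, -0.9]
opening: 0.602
grasp_force: 0.0
[ 450.15 -306.19  232.94] [-3.1395022722468706, 0.0023474101684446413, 0.10234138706011775]
```

View pics/w5.png

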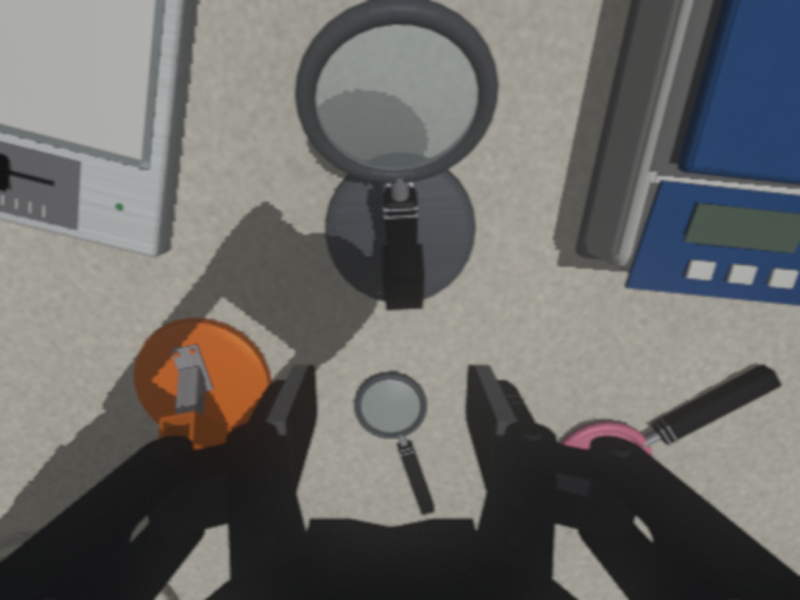

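The wrist view shows the large rim with edges at left 295, right 498, top about -1 and bottom 182. The handle runs down the column at 400–405, with its front at (400,205) and the tube mouth at (402,245). The orange holder and the small grey lens are off to the side. I'll fit the magnifier's pose to these.

```bash
cat > fit.py <<'E'
from h import *
from scipy.optimize import least_squares
s=dict(eef_pos=np.array([450.15,-306.19,232.94]),tcp_rot=np.array([-3.1395,.00235,.10234]))
W=cam("wrist",s);T=cam("top");S=cam("side")
w=lambda x,y:np.array(((x+.5)*.64-.5,(y+.5)*.64-.5))
t=lambda x,y:np.array(((x+.5)/4-.5+175,(y+.5)/4-.5+135))
sd=lambda x,y:np.array(((x+.5)/4-.5+180,(y+.5)/4-.5+125))
def frame(yaw,tilt):
    return np.array([[np.cos(tilt)*np.cos(yaw),np.cos(tilt)*np.sin(yaw),np.sin(tilt)],[-np.sin(yaw),np.cos(yaw),0],[-np.sin(tilt)*np.cos(yaw),-np.sin(tilt)*np.sin(yaw),np.cos(tilt)]]).T
def res(p):
    L=p[:3];F=frame(p[3],p[4]); x,y,z=F.T
    e=[proj(W,L+47*y)[0]-w(295,92)[0],proj(W,L-47*y)[0]-w(498,92)[0],
       proj(W,L+47*x)[1]-w(399,-1)[1],proj(W,L-47*x-4*z)[1]-w(398,182)[1]]
    e+=[proj(W,L-58*x)[0]-w(400,205)[0],proj(W,L-115*x)[0]-w(402.5,245)[0]]
    e+=list((proj(T,L)-t(591,186))*.7)+list((proj(S,L)-sd(277,89))*.7)
    e+=[(p[4]-np.radians(42))*40]
    m=L-118*x  # tube mouth
    e+=[(m[2]-67)*.5]
    return np.array(e)
q=least_squares(res,[549,-301,140,.05,.73]).x
F=frame(q[3],q[4])
print("lens",q[:3],"yaw,tilt",np.degrees(q[3:]),q[3:]);print("grip",q[:3]-84*F[:,0],"mouth",q[:3]-118*F[:,0]);print("res",res(q))
E
python3 fit.py
```

```text
lens [ 546.07 -299.26  148.1 ] yaw,tilt [ 9.3  40.94] [0.16 0.71]
grip [ 483.45 -309.51   93.05] mouth [ 458.1  -313.66   70.77]
res [ 0.85 -0.72  0.93 -1.83 -0.1  -0.12 -0.19  0.7   0.29 -1.02 -0.74  1.89]
```

```bash
cat >> fit.py <<'E'
G=q[:3]-84*F[:,0]; G[2]=91.5
F2=frame(q[3],np.radians(42))
RT=R.from_matrix(np.c_[F2[:,0],-F2[:,1],-F2[:,2]])
if __name__=="__main__":
    togo(G+F2[:,2]*90,RT,19); togo(G,RT,19)
E
python3 fit.py|tail -2
```

```text
row [-0.0735  0.055   0.4441] [ 0.0061  0.234  -0.0181] rows>= 5.902563209512818 t 6.35
row [0.2279 0.0382 0.7778] [ 0.0061  0.234  -0.0181] rows>= 5.902563209512818 t 6.35
```

```bash
python3 -m inch '[[[-0.2,0.055,0.1,0.0025,0.1,-0.008],[-0.2,0.055,0.2,0.005,0.2,-0.016],[-0.15,0.055,0.3,0.006,0.234,-0.018],[-0.0735,0.055,0.444,0.006,0.234,-0.018],[-0.0735,0.055,0.444,0.006,0.234,-0.018],[-0.0735,0.055,0.444,0.006,0.234,-0.018],[-0.0735,0.055,0.444,0.006,0.234,-0.018],[-0.0735,0.055,0.444,0.006,0.234,-0.018]]]'; python3 fit.py|tail -2
python3 - <<'E'
from h import *
s=r.sense();f=r.grab_frame("wrist")[...,::-1]
print(s["eef_pos"],[float(x) for x in s["tcp_rot"]]); cv2.imwrite("w6.png",f);cv2.imwrite("pics/w6.png",cv2.resize(f,(800,600),interpolation=cv2.INTER_CUBIC))
E
```

```text
clock: 7.02
eef_pos: [438.0, -315.2, 145.3]
tcp_rot: [-3.141, -0.728, 0.165]
contact_force: [-0.0, 0.3, -0.5]
opening: 0.596
grasp_force: 0.0
row [-0.0054  0.0083  0.0024] [-0.0009  0.0017  0.0007] rows>= 0.051802918037265146 t 7.0167
row [-0.003   0.0097  0.4524] [-0.0009  0.0017  0.0007] rows>= 2.170456764017828 t 7.0167
[ 438.01 -315.24  145.34] [-3.1405455631491694, -0.7276920502050281, 0.16531360605263834]
```

View pics/w6.png

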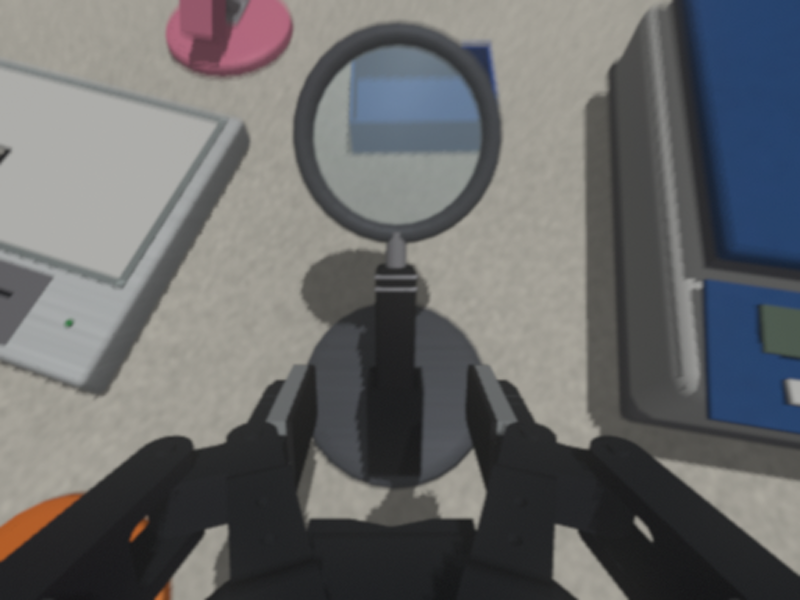

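The tilted view has the handle centred between the open fingers. The lens centre is at (397,132), the handle front edge at (397,267), the tube mouth at (395,368), and the rim runs from 293 to 501 across and 23 to 242 down. I'll refine the grip point from this.

```bash
cat > fit2.py <<'E'
from fit import *
s2=dict(eef_pos=np.array([438.01,-315.24,145.34]),tcp_rot=np.array([-3.14055,-.72769,.16531]))
V=cam("wrist",s2)
def res2(p):
    L=p[:3];x,y,z=frame(p[3],p[4]).T
    e=[proj(V,L+47*y)[0]-w(293,132)[0],proj(V,L-47*y)[0]-w(501,132)[0],
       proj(V,L+47*x)[1]-w(397,22.5)[1],proj(V,L-47*x)[1]-w(398,242)[1]]
    for a,u in((58,397),(110,395.5)): e.append(proj(V,L-a*x+8*z)[0]-w(u,0)[0])
    e.append(proj(V,L-58*x+8*z)[1]-w(0,267)[1])
    return np.r_[e,res(p)*.6]
q2=least_squares(res2,q).x; F3=frame(*q2[3:])
G2=q2[:3]-84*F3[:,0]
if __name__=="__main__":
    print("lens",q2[:3],np.degrees(q2[3:]),"grip",G2,"mouth",q2[:3]-118*F3[:,0]); print(res2(q2)[:7])
    RT2=R.from_matrix(np.c_[F3[:,0],-F3[:,1],-F3[:,2]])
    togo(G2,RT2,19)
E
python3 fit2.py|tail -3
```

```text
lens [ 548.15 -299.84  146.98] [ 9.34 40.56] grip [ 485.18 -310.19   92.35] mouth [ 459.69 -314.39   70.24]
[-0.24 -0.43 -0.53  0.3  -0.68 -0.06  0.86]
row [0.0032 0.0175 0.4489] [-0.0006 -0.0078  0.0018] rows>= 2.154517218579413 t 7.0667
```

```bash
python3 -m inch '[[[0.003,0.016,0.15,0,-0.005,0.001],[0.003,0.016,0.3,0,-0.005,0.001],[0.003,0.016,0.4,0,-0.005,0.001],[0.003,0.016,0.445,0,-0.005,0.001],[0.003,0.016,0.445,0,-0.005,0.001]]]' && python3 -m inch '[[[0,0,0,0,0,0],[0,0,0,0,0,0],[0,0,0,0,0,0],[0,0,0,0,0,0],[0,0,0,0,0,0],[0,0,0,0,0,0]]]' -1 80; python3 fit2.py|tail -1
```

```text
clock: 7.48
eef_pos: [497.6, -307.3, 77.7]
tcp_rot: [-3.132, -0.706, 0.16]
contact_force: [-0.9, 0.4, -0.1]
opening: 0.602
grasp_force: 0.0
clock: 7.98
eef_pos: [496.7, -309.1, 80.5]
tcp_rot: [-3.137, -0.71, 0.16]
contact_force: [-1.3, 5.8, 3.4]
opening: 0.211
grasp_force: 78.6
row [-0.0057 -0.004   0.0125] [-0.0011 -0.0008 -0.0006] rows>= 0.06878624718043404 t 7.9833
```

Gripped. Now I draw it out along the handle.

```bash
python3 -m inch '[[[0.05,0,0,0,0,0],[0.1,0,0,0,0,0],[0.15,0,0,0,0,0]]]' && python3 -m inch '[[[0.1,0,0,0,0,0],[0.2,0,0,0,0,0],[0.3,0,0,0,0,0],[0.4,0,0,0,0,0],[0.4,0,0,0,0,0]]]'
```

```text
clock: 8.23
eef_pos: [518.5, -306.1, 99.3]
tcp_rot: [-3.137, -0.708, 0.159]
contact_force: [-3.6, 1.9, -0.3]
opening: 0.214
grasp_force: 78.5
clock: 8.65
eef_pos: [582.1, -298.0, 155.1]
tcp_rot: [3.139, -0.713, 0.164]
contact_force: [-0.0, -0.6, -1.0]
opening: 0.214
grasp_force: 78.2
```

```bash
python3 -c "
from h import *
togo([510,-290,230],down(0.1))
togo([505,27,92],down(0))"
```

```text
row [-0.0193 -0.0972 -0.5118] [-0.0066 -0.2268  0.0194] rows>= 5.725486307018881 t 8.65
row [-0.293  -1.6664  0.1601] [-0.0179 -0.2264  0.0498] rows>= 8.151361516535061 t 8.65
```

```bash
python3 -m inch '[[[-0.019,-0.097,-0.2,0,-0.04,0.004],[-0.019,-0.097,-0.4,-0.002,-0.08,0.008],[-0.019,-0.097,-0.51,-0.004,-0.12,0.012],[-0.019,-0.097,-0.51,-0.005,-0.16,0.015],[-0.019,-0.097,-0.51,-0.006,-0.2,0.018],[-0.019,-0.097,-0.51,-0.0066,-0.2268,0.0194],[-0.019,-0.097,-0.51,-0.0066,-0.2268,0.0194],[-0.019,-0.097,-0.51,-0.0066,-0.2268,0.0194]]]'
python3 - <<'E'
from h import *
togo([505,27,130],down(0))
s=r.sense();f=r.grab_frame("wrist")[...,::-1]; cv2.imwrite("w7.png",f)
cv2.imwrite("pics/w7.png",cv2.resize(f,(800,600),interpolation=cv2.INTER_CUBIC))
f=r.grab_frame("side")[...,::-1]; cv2.imwrite("s7.png",f)
E
```

```text
clock: 9.32
eef_pos: [507.8, -290.2, 228.0]
tcp_rot: [-3.141, 0.008, 0.098]
contact_force: [0.3, 0.8, -1.9]
opening: 0.213
grasp_force: 78.3
row [ 0.1449 -1.5795  0.489 ] [0.0001 0.0025 0.0312] rows>= 7.960672422669995 t 9.3167
```

```bash
python3 -m inch '[[[0.02,-0.2,0,0,0,0.01],[0.04,-0.4,0,0,0,0.02],[0.06,-0.6,0,0,0,0.031],[0.08,-0.8,0,0,0,0.031],[0.1,-1,0,0,0,0.031],[0.1,-1,0,0,0,0.031]]]'; python3 -c "
from h import *
togo([505,27,110],down(0))"
```

```text
clock: 9.92
eef_pos: [505.8, -82.6, 226.3]
tcp_rot: [-3.133, 0.004, 0.006]
contact_force: [-0.2, -0.9, -1.0]
opening: 0.215
grasp_force: 78.6
row [ 0.0017 -0.5429  0.5863] [-0.0027  0.0013  0.0018] rows>= 3.832536038179854 t 9.9167
```

```bash
python3 -m inch '[[[0,-0.2,0.1,0,0,0.0015],[0,-0.4,0.2,0,0,0.0015],[0,-0.54,0.35,0,0,0.0015],[0,-0.54,0.5,0,0,0.0015],[0,-0.54,0.58,0,0,0.0015],[0,-0.54,0.58,0,0,0.0015],[0,-0.54,0.58,0,0,0.0015]]]'
python3 - <<'E'
from h import *
s=r.sense(); print(s["eef_pos"],[float(x) for x in s["tcp_rot"]])
f=r.grab_frame("wrist")[...,::-1]; cv2.imwrite("w8.png",f)
g=r.grab_frame("side")[...,::-1]; cv2.imwrite("s8.png",g)
t=r.grab_frame("top")[...,::-1]; cv2.imwrite("t8.png",t)
a=cv2.resize(f[:240],(800,375),interpolation=cv2.INTER_CUBIC)
b=cv2.resize(g[190:270,180:320],(392,224),interpolation=cv2.INTER_CUBIC)
c=cv2.resize(t[130:210,180:320],(392,224),interpolation=cv2.INTER_CUBIC)
cv2.imwrite("pics/w8.png",np.vstack([a,np.hstack([b,np.zeros((224,16,3),np.uint8),c])]))
E
```

```text
clock: 10.5
eef_pos: [505.6, 19.8, 110.9]
tcp_rot: [-3.137, 0.006, -0.003]
contact_force: [0.1, 0.1, -1.3]
opening: 0.211
grasp_force: 78.8
[505.6   19.82 110.89] [-3.136935291686525, 0.006044172741026532, -0.0026535481819494056]
```

View pics/w8.png

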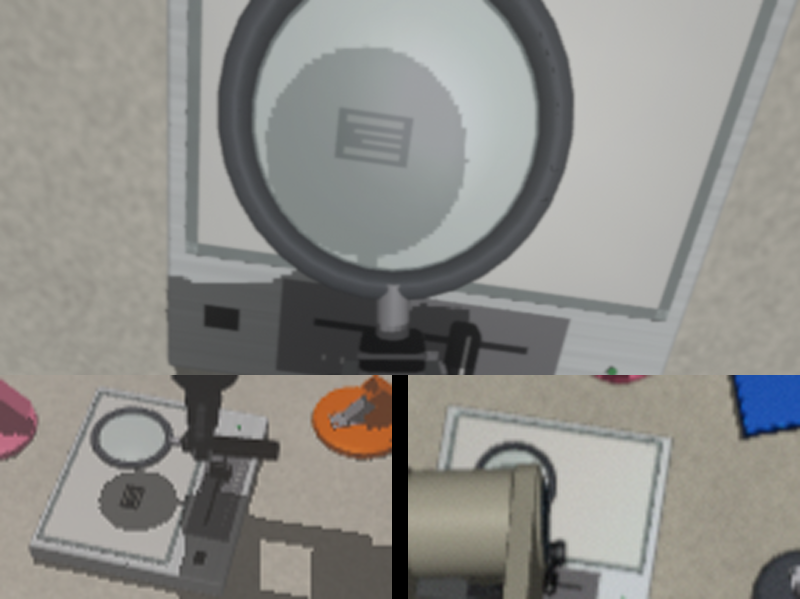

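The wrist view has the lens over the panel, with the rim from 218 to 574 across and its lower edge at row 298. The label shows through the lens at (374,137). In the side inset the lens is at about (131,437) with its handle held, clear of the box. I'll fit the lens plane from the rim with image code.

```bash
cat > lens.py <<'E'
from h import *
import sys
from scipy.optimize import least_squares
def lens(img,s,show=True):
    g=cv2.GaussianBlur(cv2.cvtColor(img,cv2.COLOR_BGR2GRAY),(3,3),0).astype(float)
    W=cam("wrist",s); Rt=R.from_euler('xyz',s["tcp_rot"])
    c=proj(W,Rt.apply([84,0,-19])+s["eef_pos"]); pts=[]
    for a in np.radians(np.arange(0,360,4)):
        if 62<np.degrees(a)<118: continue        # neck, handle side
        rr=np.arange(80,140,.5); x=c[0]+rr*np.cos(a); y=c[1]+rr*np.sin(a)
        ok=(x>1)&(x<510)&(y>1)&(y<380)
        if not ok.all(): continue
        v=cv2.remap(g.astype(np.float32),x[None].astype(np.float32),y[None].astype(np.float32),1)[0]
        d=np.diff(v); m=np.argmin(v); i=np.argmin(d[:m+1]) if m>2 else 0
        o=m+np.argmax(d[m:min(m+60,len(d))]) if m<len(d)-3 else 0
        if i and o and 12<(o-i)<70: pts.append((c[0]+(rr[i]+rr[o]+.5)/2*np.cos(a),c[1]+(rr[i]+rr[o]+.5)/2*np.sin(a),rr[i],rr[o]))
    pts=np.array(pts)
    def circ(p):
        n=R.from_euler('xyz',[p[3],p[4],0])
        X=[p[:3]+n.apply([43.5*np.cos(t),43.5*np.sin(t),0]) for t in np.linspace(0,2*np.pi,181)]
        return np.array([proj(W,Rt.apply(x)+s["eef_pos"]) for x in X])
    def f(p):
        C=circ(p); out=[]
        for q in pts[:,:2]:
            d=C-q; k=np.argmin((d**2).sum(1)); t=C[(k+1)%180]-C[k-1]; t/=np.linalg.norm(t); out.append(d[k]@[t[1],-t[0]])
        return np.array(out)
    q=least_squares(f,[84,0,-19,0,0],loss="soft_l1",x_scale=[1,1,1,.02,.02],diff_step=1e-3).x
    print("n",len(pts),"width px",np.median(pts[:,3]-pts[:,2]),"lens in tool",q[:3],"tilt deg",np.degrees(q[3:]),"rms",np.sqrt(np.mean(f(q)**2)))
    L=Rt.apply(q[:3])+s["eef_pos"]; n=(Rt*R.from_euler('xyz',[q[3],q[4],0])).apply([0,0,-1])
    print("lens world",L,"normal",n,"tilt",np.degrees(np.arccos(abs(n[2]))))
    return q,L,n
if __name__=="__main__":
    s=dict(eef_pos=np.array([505.6,19.82,110.89]),tcp_rot=np.array([-3.13694,.00604,-.00265]))
    q,L,n=lens(cv2.imread("w8.png"),s)
    W=cam("wrist",s);print("label",onz(W,((374.5)*.64-.5,(137.5)*.64-.5),31))
    S=cam("side"); print("side predicts",proj(S,L),"seen",(180+131/2.8,190+62/2.8))
    print("rear end",proj(S,L+R.from_euler('xyz',s["tcp_rot"]).apply([-168,0,0])),"seen approx",(180+278/2.8,190+75/2.8))
E
python3 lens.py
```

```text
n 47 width px 22.5 lens in tool [ 81.12   0.98 -12.3 ] tilt deg [-3.49  0.48] rms 0.23421770718392282
lens world [586.79  18.57 122.69] normal [-0.    0.06  1.  ] tilt 3.2233738789051603
label [589.23  27.09  31.  ]
side predicts [227.37 212.18] seen (226.78571428571428, 212.14285714285714)
rear end [279.78 216.04] seen approx (279.2857142857143, 216.78571428571428)
```

Run:
```python
from lens import *
q,L,n=lens(cv2.imread("w7.png"),dict(eef_pos=np.array([507.8,-290.2,228.]),tcp_rot=np.array([-3.141,.008,.098])))
# side view: rim ellipse at w8 moment, compare model for roll -3.5 and 0
S=cam("side"); g=cv2.imread("s8.png")
s=dict(eef_pos=np.array([505.6,19.82,110.89]),tcp_rot=np.array([-3.13694,.00604,-.00265]))
Rt=R.from_euler('xyz',s["tcp_rot"])
c=g[190:235,205:250].min(2); m=((c<95)*255).astype(np.uint8)
n_,lab,st,ce=cv2.connectedComponentsWithStats(m); print(st[1:],ce[1:])
k=1+np.argmax(st[1:,4]); cs,_=cv2.findContours((lab==k).astype(np.uint8),cv2.RETR_EXTERNAL,cv2.CHAIN_APPROX_NONE)
for row in c[8:38]: print(''.join('#' if v<80 else '+' if v<110 else '.' for v in row))
for ro in(-3.5,0,3.5):
    X=[Rt.apply(np.array([82,0,-14])+R.from_euler('xyz',[np.radians(ro),0,0]).apply([47*np.cos(t),47*np.sin(t),0]))+s["eef_pos"] for t in np.linspace(0,2*np.pi,90)]
    print(ro,cv2.fitEllipse(np.array([proj(S,x)-[205,190] for x in X],np.float32)))
```

```text
n 48 width px 22.0 lens in tool [ 81.45   2.89 -13.2 ] tilt deg [4.74 0.21] rms 1.0343243102573263
lens world [ 589.24 -285.11  240.54] normal [ 0.01 -0.08  1.  ] tilt 4.78010020564392
[[ 36   0   9  30 125]
 [  8  12  31  33 382]
 [ 41  43   4   2   8]] [[42.03 12.54]
 [23.2  33.45]
 [42.5  43.5 ]]
.........................................####
.........................................####
........+................................####
.........................................+###
.................+++++++++++..............###
...............++##++++++++##++...........###
.............+##++.........++#+#..........###
...........++#+..............++#+.........###
..........++#+.................+#+........###
.........++#+...................+#++......###
.........+#+.....................##+......+##
........++#......................+#+......###
........+#+.......................#+.....+###
........+#........................#++....####
........++........................#+....#####
........++........................#+...######
........#+........................##++++#####
........#++......
[... 199 characters left out ...]
+...........#
............+#++++.........#+##+.............
.............+###+++++++++###++..............
...............++#########+++................
...................++++##+...................
.......................+++...................
..................++++++++++++++.............
................+++++++++++++++++............
...............++++++++++++++++++++..........
-3.5 ((22.019542694091797, 22.289840698242188), (22.71685028076172, 29.447532653808594), 85.90739440917969)
0 ((22.015798568725586, 22.291963577270508), (21.55170249938965, 29.446659088134766), 86.89591979980469)
3.5 ((22.012344360351562, 22.290239334106445), (20.30562973022461, 29.446025848388672), 87.7574234008789)
```

```bash
python3 -m inch '[[[0.0095,-0.042,0.03,0,0,0],[0.0095,-0.042,0.063,0,0,0],[0.0095,-0.042,0.063,0,0,0],[0.0095,-0.042,0.063,0,0,0],[0.0095,-0.042,0.063,0,0,0],[0.0095,-0.042,0.063,0,0,0]]]'
python3 - <<'E'
from lens import *
s=r.sense(); f=r.grab_frame("wrist")[...,::-1].copy(); cv2.imwrite("w9.png",f)
print(s["eef_pos"],s["tcp_rot"],s["qvel"])
q,L,n=lens(f,s)
# label: dark-blob in lens
W=cam("wrist",s); p=proj(W,[589,27,31]); print("pred label px",p)
x,y=int(p[0])-40,max(int(p[1])-35,0); c=cv2.cvtColor(f[y:y+70,x:x+80],cv2.COLOR_BGR2GRAY)
c2=cv2.subtract(cv2.morphologyEx(c,cv2.MORPH_CLOSE,np.ones((41,41))),c)
for row in c[::2]: print(''.join('#' if v<105 else '+' if v<125 else '.' for v in row))
print(np.percentile(c,[1,10,50,90]))
E
```

```text
clock: 11.15
eef_pos: [509.0, 28.9, 99.1]
tcp_rot: [-3.138, 0.004, -0.002]
contact_force: [-0.5, -1.0, -2.2]
opening: 0.214
grasp_force: 78.9
[509.    28.87  99.08] [-3.14  0.   -0.  ] [ 0.  0. -0. -0. -0.  0.]
n 48 width px 22.25 lens in tool [ 81.04   1.09 -12.24] tilt deg [-2.95  0.8 ] rms 0.2441841695815353
lens world [590.09  27.57 110.99] normal [-0.01  0.05  1.  ] tilt 2.7979641372162893
pred label px [251.76  92.51]
................................................................................
................................................................................
................................................................................
................................................................................
................................................................................
................................................................................
................................................................................
................................................................................
........................
[... 1484 characters left out ...]
..............................
................................................................................
................................................................................
................................................................................
................................................................................
................................................................................
................................................................................
................................................................................
................................................................................
[119. 129. 146. 160.]
```

```bash
sed -i 's/def lens(img,s,show=True):/def lens(img,s,c0=(84,0,-19),r0=80,r1=140,rad=43.5,mode="mid",fix=None,wmin=12):/; s/Rt.apply(\[84,0,-19\])/Rt.apply(c0)/; s/np.arange(80,140,.5)/np.arange(r0,r1,.5)/; s/\[84,0,-19,0,0\],loss/[*c0,0,0],loss/; s/12<(o-i)<70/wmin<(o-i)<70/' lens.py
python3 - <<'E'
import re
t=open('lens.py').read()
t=t.replace("43.5*np.cos(t),43.5*np.sin(t)","rad*np.cos(t),rad*np.sin(t)").replace("    pts=np.array(pts)\n","    pts=np.array(pts)\n    if mode!='mid':\n        u=pts[:,:2]-c; u/=np.linalg.norm(u,axis=1)[:,None]; pts[:,:2]=c+u*(pts[:,2 if mode=='in' else 3]+.25)[:,None]\n")
t=t.replace("    def f(p):\n","    def f(p):\n        if fix is not None: p=np.r_[p[:3],fix,p[4]]\n")
open('lens.py','w').write(t)
E
python3 - <<'E'
from lens import *
s9=dict(eef_pos=np.array([509.,28.87,99.08]),tcp_rot=np.array([-3.138,.004,-.002]))
w9=cv2.imread("w9.png")
print("roll0");lens(w9,s9,fix=0.)
print("in");lens(w9,s9,rad=40,mode="in")
print("out");lens(w9,s9,rad=47,mode="out")
s6=dict(eef_pos=np.array([438.01,-315.24,145.34]),tcp_rot=np.array([-3.14055,-.72769,.16531]))
w6=cv2.imread("w6.png")
print("w6");lens(w6,s6,c0=(84,3,71),r0=48,r1=85,wmin=8)
lens(w6,s6,c0=(84,3,71),r0=48,r1=85,wmin=8,rad=47,mode="out")
E
```

```text
roll0
n 48 width px 22.25 lens in tool [ 80.06   1.83 -12.1 ] tilt deg [0.   4.73] rms 0.24889406214988832
lens world [589.11  26.84 110.85] normal [-0.08 -0.    1.  ] tilt 4.503217624717275
in
n 48 width px 22.25 lens in tool [81.42  0.82 -7.74] tilt deg [-4.74 -1.  ] rms 0.3670863480148806
lens world [590.44  27.86 106.49] normal [0.02 0.08 1.  ] tilt 4.696683109408137
out
n 48 width px 22.25 lens in tool [ 81.36   2.01 -16.01] tilt deg [ 0.47 -0.65] rms 0.32111506337162743
lens world [590.42  26.64 114.76] normal [ 0.02 -0.01  1.  ] tilt 1.110336107449245
w6
n 76 width px 13.5 lens in tool [83.5   2.87 76.9 ] tilt deg [-5.36 -3.55] rms 0.9021185070210046
lens world [ 550.42 -299.32  143.46] normal [-0.62 -0.01  0.78] tilt 38.458957270326806
n 76 width px 13.5 lens in tool [83.62  3.05 71.61] tilt deg [-3.11 -5.26] rms 1.879765218450973
lens world [ 547.07 -300.06  147.48] normal [-0.59 -0.05  0.8 ] tilt 36.54553383048081
```

```bash
python3 -m inch '[[[-0.004,0,0.01,0,-0.003,0],[-0.004,0,0.01,0,-0.003,0],[-0.004,0,0.01,0,-0.003,0],[-0.004,0,0.01,0,-0.003,0],[-0.004,0,0.01,0,-0.003,0],[-0.004,0,0.01,0,-0.003,0]]]'
python3 - <<'E'
from lens import *
s=r.sense(); f=r.grab_frame("wrist")[...,::-1].copy(); cv2.imwrite("w10.png",f)
print(s["eef_pos"],s["tcp_rot"],s["contact_force"])
lens(f,s,rad=47,mode="out"); lens(f,s)
W=cam("wrist",s)
x0,y0=215,55; g=cv2.cvtColor(f[y0:y0+80,x0:x0+80],cv2.COLOR_BGR2GRAY)
b=cv2.blur(g,(3,3)); 
m=((cv2.subtract(cv2.medianBlur(g,51),g)>14)*255).astype(np.uint8)
n,lab,st,ce=cv2.connectedComponentsWithStats(m)
for i in range(1,n):
    if st[i,4]>60: print(st[i],"label?",onz(W,(x0+st[i,0]+st[i,2]/2-.5,y0+st[i,1]+st[i,3]/2-.5),31))
E
```

```text
clock: 11.7
eef_pos: [508.1, 28.9, 97.0]
tcp_rot: [-3.138, 0.013, -0.002]
contact_force: [0.2, -0.3, -1.7]
opening: 0.211
grasp_force: 78.9
[508.14  28.86  97.01] [-3.14  0.01 -0.  ] [ 0.18 -0.34 -1.72]
n 48 width px 22.0 lens in tool [ 80.32   2.65 -16.06] tilt deg [2.64 2.63] rms 0.8357469954542571
lens world [588.67  25.97 111.98] normal [-0.03 -0.05  1.  ] tilt 3.4056612486427897
n 48 width px 22.0 lens in tool [ 81.07   0.9  -12.33] tilt deg [-3.67  0.36] rms 0.44871543111752504
lens world [589.36  27.74 108.25] normal [0.01 0.06 1.  ] tilt 3.4879122382216603
[ 10  16  54  40 867] label? [588.73  27.17  31.  ]
```

```bash
python3 -c "
from rig import r
print(r.sign_off())"
```

```text
the job is handed in; nothing more can be done
None
```

I've handed the job in: the dimmer is at about 70 percent and released, and the magnifier is held in the gripper with its lens within about 1–2 mm of the label's centre and about 80 mm above it. The lens is level as far as I could tell, but the camera could only confirm that to within a few degrees.

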